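# Spent spray can into the flap-top waste box

### The job

Put the spent spray can, the orange one that has lost its cap and shows its bare steel top with a white nozzle, into the green waste box. Push it down through the sprung yellow flap in the lid while you hold it (do not just drop it onto the flap), let it go so that it falls inside, and come out so that the flap closes again. Leave the full orange can, with the black cap, standing where it is.

Things in the scene. Friction and masses are not known exactly. Their poses are not given: they have to be found in the camera images.
- spent_center (a point): Centre, half-way up (50 mm), of the upright spent can: orange, 42 mm in diameter, 100 mm tall, 0.14 kg. Straight wall to 78 mm up (grasp its upper part), then a bare steel dome 22 mm wide at 90 mm, white nozzle 10 mm wide to 100 mm, no cap. z is its axis, up. Nearest other can at least 110 mm off, centre to centre; nothing else near is taller than the cans, and the box is 110 mm or more away.
- full_center (a point): Centre, half-way up (50 mm), of the full can that must stay: same orange cylinder, 42 mm in diameter, 100 mm tall, but with a black cap over its top 22 mm. It stands upright on the bench. A blue can of that size, black cap too, also stands there; the three may have changed places.
- mouth (a point): Centre of the mouth of the fixed green steel box, level with the lid's top, 200 mm above the bench; all else on the bench is lower. Box 160 (x) by 180 (y) by 200 mm high, 4 mm thick, empty. Mouth 76 (x) by 116 mm (y), filled by the yellow flap. Axes along the box's sides, z up; box yaw within 0.35 rad. Fingers closing along y have most room. A can let go with its foot 75 mm below the lid falls in.
- flap (a joint): Angle of the yellow flap (rad), 73 by 112 mm, 3 mm thick, its top about 2 mm below the lid's: 0 closed, level; grows as it swings down into the box, to 1.5 hanging. Hinged along the mouth's +x edge (steel rod there); its -x edge is free. A light spring (0.01 to 0.03 N m) shuts it within a second when nothing is in its way; pushing a can through takes 1 to 3 N.

How it is judged:
On the way:
1. the spent can, in contact with the gripper's fingers, has pushed the flap open by more than 50 degrees with its centre over the mouth (value of joint flap above 0.88 rad and horizontal distance between spent_center and mouth below 0.045 m and contact force between the fingers and spent above 0.5 N), for 0.1 s.
At the end, for the whole second after the job is handed in: The spent can is at rest inside the waste box (its centre at least 80 mm below the lid's top and within the walls), the flap has closed to within 0.1 rad, and the full orange can stands upright (to about 11 degrees) within 30 mm of where it was (z of spent_center in the frame of mouth between -0.21 and -0.08 m and x of spent_center in the frame of mouth between -0.08 and 0.08 m and y of spent_center in the frame of mouth between -0.09 and 0.09 m and value of joint flap below 0.1 rad and linear speed of spent below 0.05 m/s and angle between full_center's own z axis and vertical below 0.2 rad and distance of full_center from where it was at the start of the episode below 0.03 m); the robot touches nothing.
It fails at once if the full orange can is moved by more than 30 mm or tipped by more than about 17 degrees (distance of full_center from where it was at the start of the episode above 0.03 m or angle between full_center's own z axis and vertical above 0.3 rad).
It also fails if it takes over 38 s, if anything falls off the work surface, if the arm or the gripper's body presses on something with over 40 N, if the wrist force passes 120 N, or if a joint passes its speed limit or range.

### The arm

A 6-joint arm with a two-finger parallel gripper is mounted at the origin on the work surface. World frame = base frame: x ahead of the robot, y to its left, z up, the work surface at z = 0. Lengths are in m, angles in rad, forces in N, time in s.
With the tool pointing down it reaches from about 0.275 to 1 m from the base axis. Payload 8.4 kg.
Tool frame: the origin (TCP) lies on the centre line of the jaws, within the pads' length; the fingertips stand 17 mm ahead of it and the grasp point (between the pads) lies 2 mm behind it (bot.tcp_to_tips is the z of the fingertips in the tool frame, in m); z points along the fingers, y is the line along which they close (so a half turn about z gives the same grasp; the last joint's range is limited). The gripper opens to 85 mm and grips with 20 to 120 N. Pads are 22 mm wide; open, the fingers measure 114 mm over their backs; the gripper's body (76 mm by 85 mm) begins 54 mm behind the grasp point. The pads swing forward as they close: fully open they stand 13 mm farther back than shut.
Start: joints at [1.267, 0.353, 1.633, -0, 1.155, -0.002], TCP at [0.186, 0.597, 0.248] pointing down, gripper open.
Joint ranges: [-2.63, 2.63], [-0.92, 2.1], [0.06, 2.66], [-1.3, 4.44], [0, 2.69], [-3.02, 3.02]. Speed limits (rad/s): [2.22, 2.22, 2.79, 3.14, 3.14, 3.14].

### API

Orientations are given as a unit quaternion [x, y, z, w].
In Python, from workcell import bot, hand, kinematics, get_obs, vision, hand_in gives the robot as it stands. The module is installed in compiled form; this text tells all that it offers. Calls block until the motion is done:
- bot.reach(position, orientation): joint-space move of the TCP to a pose.
- bot.servo_line(position, ori=None, velocity=0.15): straight line of the TCP; ori=None keeps the orientation; velocity is the mean speed in m/s.
- bot.goto_joints(angles): joint-space move.
- hand.move_gripper(opening, strength=None): finger opening in m; strength is the grip in N (None keeps the last); returns when the fingers have stopped.
- bot.dwell(seconds).
- kinematics.solve_ik(position, orientation): joint angles nearest the present ones, or None.
- get_obs(): the state.
- vision.read_camera(name): name is "scene" or "top" or "wrist"; returns a dict with "frame" (400x640x3 uint8, red, green, blue), "intrinsics" (3x3 intrinsics, pixels), "view" (4x4, takes a point from world to camera coordinates). Camera axes: x right, y down, z forward; pixel columns grow to the right and rows downward; lengths in m; the calibration is good to about 2 mm. A picture is of the moment at which its call begins. There is no depth.
A pose or a line that the arm cannot do raises bot.IKError and nothing moves.
- hand_in(): hands the job in; it is judged then, once.
The state is a dict: "time_s": time; "joint_pos": joint angles; "joint_vel": joint speeds; "joint_efforts": joint torques, N m; "position": TCP position; "orientation": TCP orientation; "wrist_force": force on the tool from outside, world axes, zero at the start; "ft_torque": the same for the moment, N m; "gripper_width": finger opening in m; "grip_force": force on a finger pad.
Only numpy, scipy, OpenCV 4.12 (cv2) and the standard library are available. Lean on these libraries where they do the work, as an engineer would, in place of code of your own. Each camera call takes 0.05 s, during which the arm holds its last target. There are 200 camera calls.

## Working session

There is one attempt and no reset: what is moved stays moved. The work goes in short steps, each a Python script; the robot and the scene stay as the last script left them, time stands still between calls to the robot, and variables do not carry over. Pictures are saved under pics/ and viewed, at most 10 in all, crops included, and the job is handed in when it is done.

```bash
mkdir -p pics
python3 - <<'E'
from workcell import *
import cv2,numpy as np
for n in ("top","scene"):
    c=vision.read_camera(n); cv2.imwrite(f"pics/{n}0.png",c["frame"][:,:,::-1]); np.savez(f"{n}0.npz",**c)
    print(n,c["intrinsics"].tolist(),np.round(c["view"],4).tolist())
o=get_obs();print(o["time_s"],o["position"],o["orientation"],o["wrist_force"])
E
```

```text
top [[460.8641291607008, 0.0, 324.4173840547547], [0.0, 460.8641291607008, 192.99417985604038], [0.0, 0.0, 1.0]] [[0.0, -0.9999, -0.0134, 0.0208], [-0.9988, 0.0006, -0.048, 0.532], [0.048, 0.0133, -0.9988, 1.2662], [0.0, 0.0, 0.0, 1.0]]
scene [[431.4790614317573, 0.0, 315.0876510286714], [0.0, 431.4790614317573, 199.46624846273554], [0.0, 0.0, 1.0]] [[-0.1049, 0.9945, -0.0031, 0.0701], [0.8659, 0.0898, -0.4921, -0.4088], [-0.4891, -0.0543, -0.8705, 1.5026], [0.0, 0.0, 0.0, 1.0]]
0.1 [0.18564563 0.59637929 0.24764193] [ 1.50307215e-01  9.88639151e-01 -6.01267411e-04 -9.16746407e-05] [-5.08952603e-01 -7.40687180e-01 -1.11274399e-04]
```

View pics/top0.png

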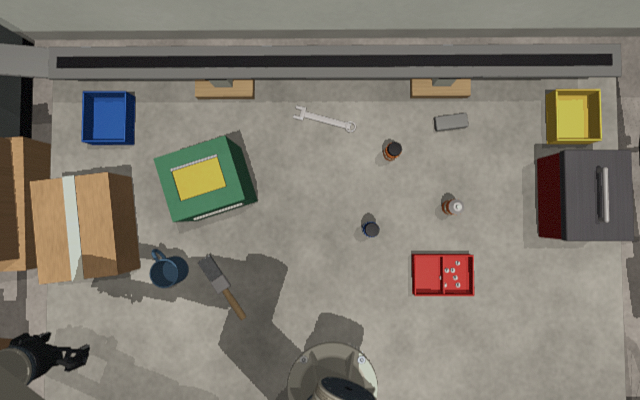

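View pics/scene0.png

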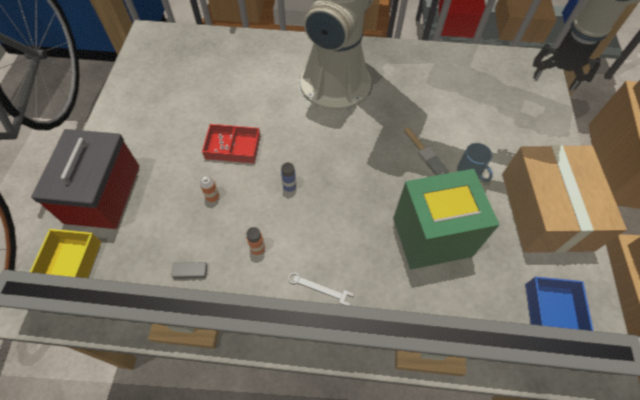

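The top view shows the spent can at about (453,207), the full orange can at (393,150), the blue can at (371,229), and the box flap at about (200,177). I'll enlarge the box and the spent can in both views.

Run:
```python
import cv2,numpy as np
t=cv2.imread("pics/top0.png");s=cv2.imread("pics/scene0.png")
r=lambda i,x,y,w,h,k:cv2.resize(i[y:y+h,x:x+w],None,fx=k,fy=k,interpolation=cv2.INTER_CUBIC)
cv2.imwrite("pics/c1.png",r(t,145,130,120,96,6))
a=r(t,430,185,40,40,10);b=r(s,190,165,40,40,10)
cv2.imwrite("pics/c2.png",np.hstack([a,b]))
```

```text
(no output)
```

View pics/c1.png

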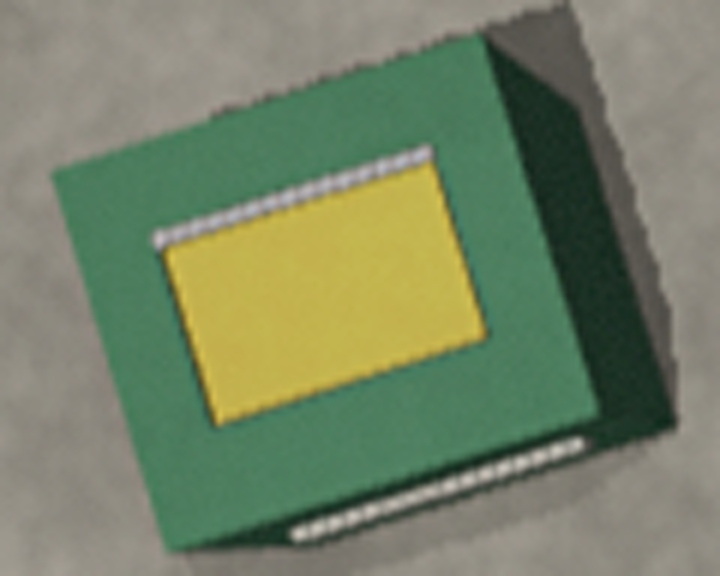

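View pics/c2.png

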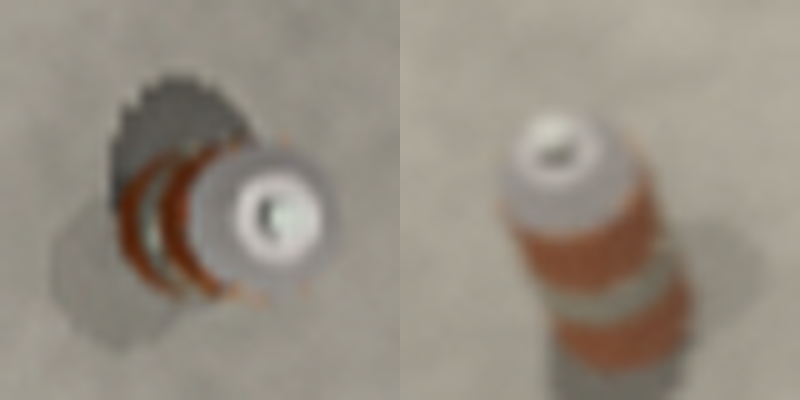

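The lid corners in the first crop are (52,173), (483,35), (598,415) and (170,550), with the hinge rod on the far (+x) side. In the second crop the nozzle and ring are centred at (279,216) from the top camera and (152,145) in the scene half.

```bash
cat > h.py <<'E'
import numpy as np
from scipy.spatial.transform import Rotation as R
def atz(c,uv,z):
    K,V=c["intrinsics"],c["view"]; C=-V[:3,:3].T@V[:3,3]
    d=V[:3,:3].T@np.linalg.inv(K)@[uv[0],uv[1],1]; return C+d*(z-C[2])/d[2]
def down(a): # tool y along (horizontal) angle a
    y=np.array([np.cos(a),np.sin(a),0]);z=np.array([0,0,-1.]);return R.from_matrix(np.c_[np.cross(y,z),y,z]).as_quat()
E
python3 - <<'E'
from h import *
from workcell import *
t,s=np.load("top0.npz"),np.load("scene0.npz")
p=lambda x,y,k,ox,oy:(x/k+ox-.4,y/k+oy-.4)
L=np.array([atz(t,p(x,y,6,145,130),.2) for x,y in [(52,173),(483,35),(598,415),(170,550)]])
print("lid",L.round(4).tolist(),L.mean(0))
print([np.linalg.norm(L[i]-L[i-1]).round(4) for i in range(4)])
M=np.array([atz(t,p(x,y,6,145,130),.198) for x,y in [(165,250),(433,163),(487,337),(217,425)]]);print("flap",M.mean(0),[np.linalg.norm(M[i]-M[i-1]).round(4) for i in range(4)])
e=(L[0]-L[1])+(L[3]-L[2]);print("yaw y-axis",np.arctan2(e[1],e[0])-np.pi/2)
e=(L[0]-L[3])+(L[1]-L[2]);print("yaw x-axis",np.arctan2(e[1],e[0]))
print("spent",atz(t,p(279,216,10,430,185),.095),atz(s,p(152,145,10,190,165),.095))
print("full~",atz(t,(394,149),.1),"blue",atz(t,(372,230),.1))
o=get_obs();print(R.from_quat(o["orientation"]).as_matrix().round(2).tolist(),bot.tcp_to_tips)
E
```

```text
lid [[0.6059, 0.4272, 0.2], [0.6609, 0.2556, 0.2], [0.5094, 0.2084, 0.2], [0.456, 0.3776, 0.2]] [0.55805017 0.31720711 0.2       ]
[np.float64(0.1579), np.float64(0.1802), np.float64(0.1587), np.float64(0.1774)]
flap [0.55779585 0.3178174  0.198     ] [np.float64(0.0731), np.float64(0.1122), np.float64(0.0729), np.float64(0.1127)]
yaw y-axis 0.30769665460231277
yaw x-axis 0.3107602205497988
spent [ 0.49365955 -0.32427538  0.095     ] [ 0.49464594 -0.3253358   0.095     ]
full~ [ 0.64188358 -0.16091275  0.1       ] blue [ 0.43239335 -0.10291083  0.1       ]
[[-0.95, 0.3, -0.0], [0.3, 0.95, -0.0], [0.0, -0.0, -1.0]] 0.017
```

Run:
```python
from h import *
from workcell import *
q=down(0.78); x,y=.494,-.325
T=lambda m:print(m,{k:np.round(get_obs()[k],3).tolist() for k in("time_s","position","joint_pos","wrist_force","gripper_width","grip_force")})
p=get_obs()["position"]
bot.servo_line([p[0],p[1],.36],velocity=.25);T("up")
bot.reach([x,y,.30],q);T("over")
bot.servo_line([x,y,.064],velocity=.15);T("down")
hand.move_gripper(.03,40);T("grip")
bot.servo_line([x,y,.36],velocity=.15);T("lift")
import cv2
c=vision.read_camera("scene");f=c["frame"][100:300,140:360,::-1]
cv2.imwrite("pics/g.png",cv2.resize(f,None,fx=2.5,fy=2.5))
```

```text
up {'time_s': 0.7, 'position': [0.186, 0.596, 0.36], 'joint_pos': [1.267, 0.27, 1.501, 0.0, 1.37, -0.002], 'wrist_force': [-0.232, -0.112, -1.424], 'gripper_width': 0.086, 'grip_force': 0.0}
over {'time_s': 4.092, 'position': [0.494, -0.324, 0.3], 'joint_pos': [-0.583, 0.256, 1.65, 0.0, 1.236, -1.364], 'wrist_force': [-0.61, -0.169, 1.009], 'gripper_width': 0.085, 'grip_force': 0.0}
down {'time_s': 5.817, 'position': [0.494, -0.325, 0.065], 'joint_pos': [-0.584, 0.53, 1.836, 0.0, 0.775, -1.364], 'wrist_force': [-0.689, -0.017, 0.85], 'gripper_width': 0.085, 'grip_force': 0.0}
grip {'time_s': 6.3, 'position': [0.494, -0.325, 0.064], 'joint_pos': [-0.584, 0.53, 1.836, -0.0, 0.775, -1.364], 'wrist_force': [-0.891, 0.347, 6.121], 'gripper_width': 0.041, 'grip_force': 40.404}
lift {'time_s': 8.425, 'position': [0.494, -0.325, 0.359], 'joint_pos': [-0.584, 0.216, 1.573, 0.0, 1.354, -1.364], 'wrist_force': [-1.083, 0.263, -1.745], 'gripper_width': 0.041, 'grip_force': 40.495}
```

View pics/g.png

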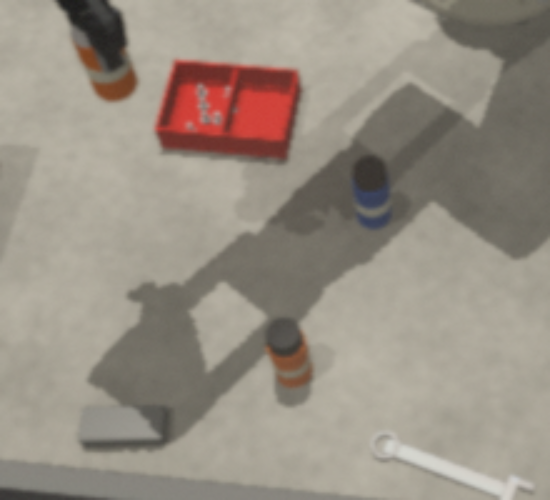

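The can hangs upright in the jaws at about (100,70) in the crop, and the full orange can still stands at (290,355). Now to the box.

Run:
```python
from h import *
from workcell import *
import cv2
q=down(0.309+np.pi/2); x,y=.558,.3175
T=lambda m:print(m,{k:np.round(get_obs()[k],3).tolist() for k in("time_s","position","joint_pos","wrist_force","gripper_width","grip_force")})
bot.reach([x,y,.36],q);T("over")
bot.servo_line([x,y,.28],velocity=.15)
for z in (.24,.21,.179):
    bot.servo_line([x,y,z],velocity=.08);T(z)
bot.dwell(.15)
c=vision.read_camera("scene");f=c["frame"][120:290,370:540,::-1]
cv2.imwrite("pics/i.png",cv2.resize(f,None,fx=3.4,fy=3.4))
```

```text
over {'time_s': 10.775, 'position': [0.558, 0.317, 0.36], 'joint_pos': [0.514, 0.3, 1.462, -0.0, 1.38, -1.365], 'wrist_force': [0.669, -1.091, -0.915], 'gripper_width': 0.041, 'grip_force': 40.525}
0.24 {'time_s': 12.108, 'position': [0.558, 0.317, 0.24], 'joint_pos': [0.515, 0.387, 1.603, 0.0, 1.152, -1.365], 'wrist_force': [-0.64, -0.883, -1.366], 'gripper_width': 0.041, 'grip_force': 40.616}
0.21 {'time_s': 12.633, 'position': [0.558, 0.317, 0.209], 'joint_pos': [0.515, 0.416, 1.631, 0.0, 1.096, -1.365], 'wrist_force': [-0.239, -0.952, -0.404], 'gripper_width': 0.041, 'grip_force': 40.581}
0.179 {'time_s': 13.167, 'position': [0.558, 0.317, 0.178], 'joint_pos': [0.515, 0.448, 1.656, -0.0, 1.038, -1.365], 'wrist_force': [-0.129, -0.566, -2.119], 'gripper_width': 0.041, 'grip_force': 40.555}
```

View pics/i.png

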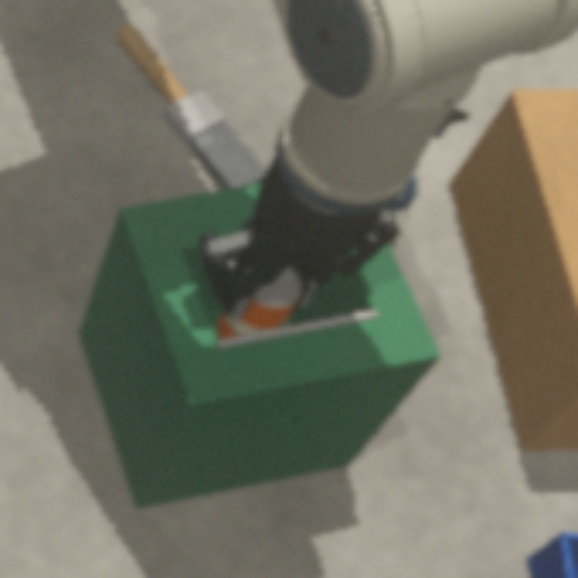

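The can is well inside the mouth, with orange showing below the lid at (265,315) and the hinge rod at (295,328). Forces are low, so I'll release.

Run:
```python
from h import *
from workcell import *
import cv2
x,y=.558,.3175
T=lambda m:print(m,{k:np.round(get_obs()[k],3).tolist() for k in("time_s","position","wrist_force","gripper_width","grip_force")})
hand.move_gripper(.064);bot.dwell(.6);T("open")
bot.servo_line([x,y,.34],velocity=.12);T("up")
q=get_obs()["joint_pos"].copy();q[0]+=.6;bot.goto_joints(q);bot.dwell(1.2);T("away")
c=vision.read_camera("scene");f=c["frame"][100:300,200:540,::-1]
cv2.imwrite("pics/e.png",cv2.resize(f,None,fx=2.3,fy=2.3))
```

```text
open {'time_s': 14.317, 'position': [0.558, 0.318, 0.179], 'wrist_force': [0.074, 0.189, 1.235], 'gripper_width': 0.064, 'grip_force': 0.229}
up {'time_s': 15.808, 'position': [0.558, 0.317, 0.339], 'wrist_force': [-0.245, -0.049, -0.46], 'gripper_width': 0.064, 'grip_force': 0.0}
away {'time_s': 18.425, 'position': [0.281, 0.577, 0.339], 'wrist_force': [0.299, 0.966, 0.275], 'gripper_width': 0.064, 'grip_force': 0.0}
```

View pics/e.png

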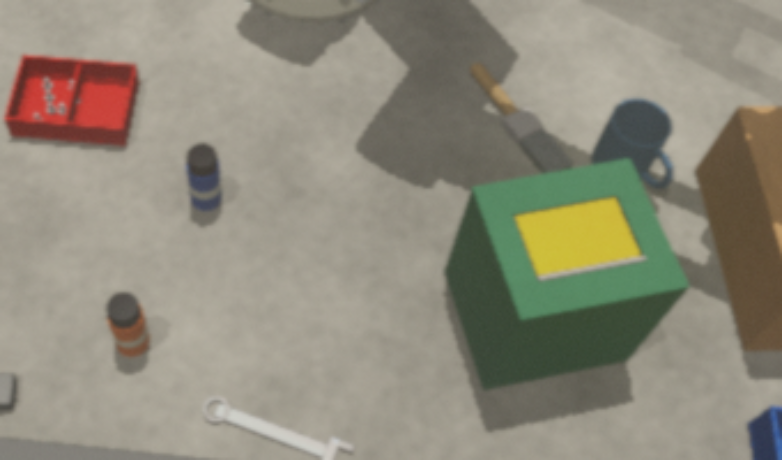

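The flap is closed and level at (580,238), the spent can is no longer in view, and the full can still stands at (128,325).

```bash
python3 -c "
from workcell import *
print(hand_in())"
```

```text
the job is handed in; nothing more can be done
None
```

I pushed the spent can through the flap while holding it and released it into the green box, then handed the job in at about 18.4 s; the last picture shows the flap closed and the full orange can still standing in place, but no verdict came back.

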